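# Clear the grinding bench: sanding blocks to their tray, drums to their dishes

### The job

Put the sanding gear away: the long flat sanding block and both ribbed hand sanders go together into the plywood tray, all lying flat on its floor with their cork soles down. Stand the fat sanding drum upright in the larger round dish and the slim drum upright in the smaller one.

Things in the scene. Friction and masses are not known exactly. Their poses are not given: they have to be found in the camera images.
- long_block: Plain flat sanding block of pale wood with a cork sole, 40 (its x) x 110 (its y) x 26 mm high, the longest of the loose wooden pieces in the front row. 0.08 to 0.17 kg. Origin: centre of the underside; z up. Pinch it across its 40 mm (along x).
- rib_sander_a: Small wooden hand sander, one of two alike: cork-soled base 42 (its x) x 52 (its y) x 18 mm high, with a grip rib 24 mm thick (in x), 52 mm long, centred on top and reaching to 52 mm above the underside. 0.10 to 0.17 kg. Origin: centre of the underside; z up. Pinch the rib across its thickness (along x).
- rib_sander_b: Small wooden hand sander, one of two alike: cork-soled base 42 (its x) x 52 (its y) x 18 mm high, with a grip rib 24 mm thick (in x), 52 mm long, centred on top and reaching to 52 mm above the underside. 0.10 to 0.17 kg. Origin: centre of the underside; z up. Pinch the rib across its thickness (along x).
- fat_drum: Fat sanding drum standing upright: rust-brown cylinder 55 mm in diameter, 45 mm high, with a thin steel stub (8 mm across, 12 mm tall) on top. 0.11 to 0.23 kg. Origin: centre of the underside; z along its axis, up.
- slim_drum: Slim sanding drum standing upright: rust-brown cylinder 32 mm in diameter, 50 mm high, with a thin steel stub (8 mm across, 12 mm tall) on top. 0.09 kg. Origin: centre of the underside; z along its axis, up.
- block_tray: Shallow rectangular plywood tray fixed to the bench, open on top: outside 112 (its x) x 142 (its y) x 20 mm high, walls 6 mm thick, so 100 x 130 mm inside; inner floor 6 mm above its origin. Origin: centre of the underside. It holds the long block in one row (along its y) and the two hand sanders end to end in a second row beside it.
- wide_dish: Larger of two round aluminium dishes fixed to the bench: 92 mm outside diameter, 80 mm inside, 14 mm high, floor 5 mm above its origin. Origin: centre of the underside.
- narrow_dish: Smaller of two round aluminium dishes fixed to the bench: 62 mm outside diameter, 50 mm inside, 14 mm high, floor 5 mm above its origin. Origin: centre of the underside.
There are look-alikes about, which are no part of the job. Leave any blue or turquoise look-alike of the long_block alone.

How it is judged:
At the end, for the whole second after the job is handed in: Block and both sanders on the tray floor, soles down (undersides 2-11 mm over its origin; centres within 36 mm in its x, and in y 22 mm block, 45 mm sanders); fat drum in wide dish (16 mm off at most), slim in narrow (12 mm), undersides 2-10 mm up; all within 0.12 rad of level, below 20 mm/s (x of long_block in the frame of block_tray between -0.036 and 0.036 m and y of long_block in the frame of block_tray between -0.022 and 0.022 m and z of long_block in the frame of block_tray between 0.002 and 0.011 m and angle between each of long_block, rib_sander_a, rib_sander_b, fat_drum, slim_drum's own z axis and vertical below 0.12 rad and linear speed of each of long_block, rib_sander_a, rib_sander_b, fat_drum, slim_drum below 0.02 m/s and x of rib_sander_a in the frame of block_tray between -0.036 and 0.036 m and y of rib_sander_a in the frame of block_tray between -0.045 and 0.045 m and z of rib_sander_a in the frame of block_tray between 0.002 and 0.011 m and x of rib_sander_b in the frame of block_tray between -0.036 and 0.036 m and y of rib_sander_b in the frame of block_tray between -0.045 and 0.045 m and z of rib_sander_b in the frame of block_tray between 0.002 and 0.011 m and horizontal distance between fat_drum and wide_dish below 0.016 m and z of fat_drum in the frame of wide_dish between 0.002 and 0.01 m and horizontal distance between slim_drum and narrow_dish below 0.012 m and z of slim_drum in the frame of narrow_dish between 0.002 and 0.01 m); the robot touches nothing.
It also fails if it takes over 115 s, if anything falls off the work surface, if the arm or the gripper's body presses on something with over 40 N, if the wrist force passes 120 N, or if a joint passes its speed limit or range.

### The arm

A 6-joint arm with a two-finger parallel gripper is mounted at the origin on the work surface. World frame = base frame: x ahead of the robot, y to its left, z up, the work surface at z = 0. Lengths are in m, angles in rad, forces in N, time in s.
With the tool pointing down it reaches from about 0.25 to 0.775 m from the base axis. Payload 8.9 kg.
Tool frame: the origin (TCP) lies midway between the tips of the shut fingers; the grasp point (between the pads) lies 19 mm behind it (env.hold_point_z is the distance from the TCP to the grasp point, in m); z points along the fingers, y is the line along which they close (so a half turn about z gives the same grasp; the last joint's range is limited). The gripper opens to 85 mm and grips with 20 to 120 N. Pads are 22 mm wide; open, the fingers measure 114 mm over their backs; the gripper's body (76 mm by 85 mm) begins 54 mm behind the grasp point. The pads swing forward as they close: fully open they stand 13 mm farther back than shut.
Start: joints at [1.033, 0.291, -0.153, 1.127, 0, 1.431], TCP at [0.204, 0.484, 0.231] pointing down, gripper open.
Joint ranges: [-2.52, 2.52], [-0.91, 1.74], [-1.3, 1.37], [-1.96, 2.02], [-1.52, 1.47], [-3.14, 3.14]. Speed limits (rad/s): [2.22, 2.22, 2.79, 3.14, 3.14, 3.14].

### API

Orientations are given as a 3x3 rotation matrix whose columns are the frame's x, y, z axes.
In Python, from workcell import env, read_camera, get_calibration, order gives the robot as it stands.
- The arm moves only by the tool send_rows, never from a script. Its argument "commands" is a list that holds one entry, the list of rows, each a list of 5 numbers: the closure, from -1 (fully open) to 1 (shut), then the shift along the tool's x, y, z in mm, then the turn about the tool's z in degrees. In form: [[[jaw, x, y, z, roll], ...]]. A call has 1 to 10 rows; each row is the pose to reach, as a shift and turn from the pose commanded when the call began, along the tool's axes at that moment; what a row does not reach only later rows make up. A row lasts 1/8 s, in which the tool goes at most 62.5 mm and 10.7 degrees, less where a joint would pass 70% of its speed; a pose out of reach is approached as far as the arm can. A call with a gripper value outside its range is refused whole. The fingers move at their own pace and stop on an object; the grip force is fixed at half the most. Time passes only in rows, so rows that repeat a pose let the fingers close. It gives the time, the measured TCP pose, the force, the opening and the grip force at its end, in the units of the state.
- env.read_state(): the state, without advancing time (a new reading comes with each control period).
- read_camera(name): name is "scene" or "top" or "wrist"; returns (picture, depth): 480x640x3 uint8, red, green, blue; 480x640 float32, m along the optical axis (not along the pixel's ray), 0 where there is no reading.
- get_calibration(name): a dict with "K" (3x3 intrinsics, pixels), "rvec" (rotation vector, rad) and "tvec" (3), from world to camera coordinates, as OpenCV has them. Camera axes: x right, y down, z forward; pixel columns grow to the right and rows downward; lengths in m; the calibration is good to about 2 mm. The wrist camera is an equidistant fisheye: a pixel r from the principal point sees the ray r / f radians off the axis. A picture is of the moment at which its call begins: read the wrist's pose just before it. get_calibration takes no time and is no camera call; for the wrist camera it gives the pose at the moment of the call.
- order.hand_in(): hands the job in; it is judged then, once.
The state is a dict: "time": time; "q": joint angles; "qd": joint speeds; "effort": joint torques, N m; "position": TCP position; "tcp_rot": TCP orientation; "force": force on the tool from outside, world axes, zero at the start; "torque": the same for the moment, N m; "width": finger opening in m; "grip_force": force on a finger pad.
Only numpy, scipy, OpenCV 4.12 (cv2) and the standard library are available. Lean on these libraries where they do the work, as an engineer would, in place of code of your own. Each camera call takes 0.05 s, during which the arm holds its last target. There are 200 camera calls.

## Working session

There is one attempt and no reset: what is moved stays moved. The work goes in short steps, Python scripts to look and compute and a tool call to move; the robot and the scene stay as the last step left them, time stands still between calls to the robot, and variables do not carry over. Pictures are saved under pics/ and viewed, at most 14 in all, crops included, and the job is handed in when it is done.

Besides the shell and the picture viewer there is one more tool, called after ">>>" as name(argument=value, ...), one argument or row to a line, values as JSON. send_rows: Moves the arm, as the interface text tells. Its arguments: {"type":"object","properties":{"commands":{"type":"array","items":{"type":"array","items":{"type":"array","items":{"type":"number"}}}}},"required":["commands"]}

```bash
mkdir -p pics; ls
python3 - <<'E'
from workcell import env, read_camera, get_calibration
import cv2,numpy as np
for n in("scene","top"):
    p,d=read_camera(n); cv2.imwrite(f"pics/{n}0.png",p[:,:,::-1]); np.savez(f"pics/{n}0.npz",p=p,d=d)
    c=get_calibration(n); print(n,c,(d>0).mean())
s=env.read_state();print(s["position"],s["tcp_rot"],s["width"],s["time"],env.hold_point_z)
E
```

```text
pics
scene {'K': array([[553.2130763 ,   0.        , 322.56413534],
       [  0.        , 553.2130763 , 247.14878473],
       [  0.        ,   0.        ,   1.        ]]), 'rvec': array([ 1.73828596,  1.62907183, -0.77922099]), 'tvec': array([-0.08308377, -0.28072495,  1.49588048])} 0.996005859375
top {'K': array([[449.46170645,   0.        , 323.01243289],
       [  0.        , 449.46170645, 245.2581842 ],
       [  0.        ,   0.        ,   1.        ]]), 'rvec': array([ 2.07465009, -2.14957469,  0.22221843]), 'tvec': array([0.09178376, 0.47902277, 0.90023392])} 0.9960579427083334
[0.20365701 0.4834778  0.23080904] [[-9.21542929e-01  3.88276036e-01 -5.91673060e-04]
 [ 3.88276450e-01  9.21542436e-01 -9.68499312e-04]
 [ 1.69206760e-04 -1.12224641e-03 -9.99999356e-01]] 0.08513437577542704 0.1 0.0187
```

View pics/top0.png

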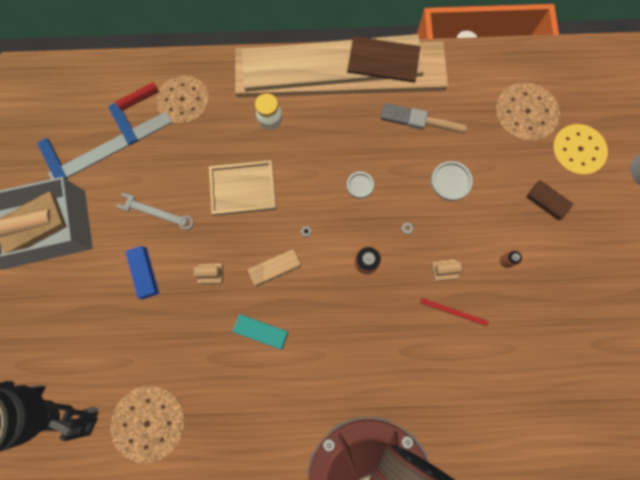

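View pics/scene0.png

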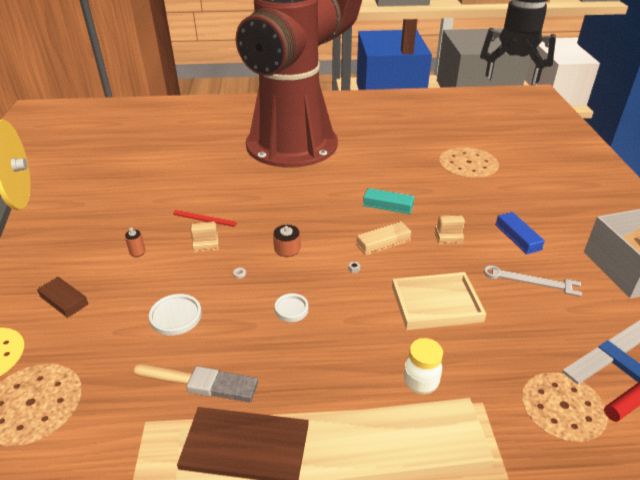

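The top view shows the tray at (241,187), narrow dish (360,184) and wide dish (452,180). The front row is ribbed sander (207,272), pale block (273,267), fat drum (368,259), ribbed sander (447,269) and slim drum (512,258).

Candidates for long_block are pale (273,267), blue (142,272), turquoise (260,331) and dark brown (550,199). Only the pale one is plain wood and in the front row.

```bash
cat > h.py <<'E'
import numpy as np,cv2
from workcell import env, read_camera, get_calibration
def cal(n):
    c=get_calibration(n);R=cv2.Rodrigues(np.array(c["rvec"]))[0];return np.array(c["K"]),R,np.array(c["tvec"]).ravel()
def cloud(n,d):
    K,R,t=cal(n);v,u=np.mgrid[:480,:640]
    P=np.stack([(u-K[0,2])/K[0,0]*d,(v-K[1,2])/K[1,1]*d,d],-1)
    return (P-t)@R
def plane(n,uv,z):
    K,R,t=cal(n);C=-R.T@t
    r=np.c_[(np.atleast_2d(uv)-K[:2,2])/[K[0,0],K[1,1]],np.ones(len(np.atleast_2d(uv)))]@R
    return (C+r*((z-C[2])/r[:,2])[:,None])[:,:2]
def rect(xy):
    (c,s,a)=cv2.minAreaRect((np.asarray(xy)*1000).astype(np.float32));return np.round(c,1),np.round(s,1),round(a,1)
E
python3 - <<'E'
from h import *
box={'sandL':(190,258,226,290),'block':(244,246,304,290),'fat':(350,242,386,278),'sandR':(430,256,466,284),'slim':(496,245,526,271),'tray':(203,156,280,218),'narrow':(342,166,379,202),'wide':(427,156,477,205)}
T=np.load('pics/top0.npz');S=np.load('pics/scene0.npz')
PT=cloud('top',T['d']);PS=cloud('scene',S['d'])
print('bench z',np.median(PT[300:400,300:400,2]),np.median(PS[150:200,330:360,2]))
for k,(a,b,c,d) in box.items():
    q=PT[b:d,a:c].reshape(-1,3);q=q[q[:,2]>.006]
    lo,hi=q.min(0)[:2]-.01,q.max(0)[:2]+.01
    s=PS.reshape(-1,3);s=s[(s[:,:2]>lo).all(1)&(s[:,:2]<hi).all(1)&(s[:,2]>.006)&(s[:,2]<.1)]
    print(k,'top',rect(q[:,:2]),'z',np.round(np.percentile(q[:,2],[10,50,90,99])*1e3,1),'| scene',rect(s[:,:2]),np.round(np.percentile(s[:,2],[50,90,99])*1e3,1))
    if k in('sandL','sandR'):
        r=q[q[:,2]>.035];print('  rib',rect(r[:,:2]), rect(s[s[:,2]>.035][:,:2]))
    if k in('fat','slim'):
        r=q[q[:,2]>.03];print('  upper',rect(r[:,:2]),rect(s[s[:,2]>.03][:,:2]))
p=T['p'][235:350,120:540,::-1]
q=S['p'][180:280,120:540,::-1]
cv2.imwrite('pics/crop1.png',cv2.resize(np.vstack([p,q]),None,fx=1.9,fy=1.9,interpolation=cv2.INTER_CUBIC))
E
```

```text
bench z 0.0008812131873886139 -0.0009544970057651617
sandL top (array([380.1, 207.4]), array([312.1,  59.1]), 64.2) z [16.6 47.9 54.1 57.5] | scene (array([369.5, 233.1]), array([189.1, 222.4]), 2.8) [24.5 42.5 52.1]
  rib (array([375.8, 207.1]), array([309.5,  40.5]), 62.2) (array([436.8, 321.6]), array([26.6, 52.2]), 0.7)
block top (array([372.9, 161.4]), array([207.9, 118. ]), 13.6) z [23.9 26.8 29.2 31.9] | scene (array([387.8, 194.3]), array([109.1, 210.4]), 78.2) [24.  26.5 27.8]
fat top (array([378.3,  10.3]), array([ 73. , 219.7]), 71.5) z [36.2 45.9 49.4 58.9] | scene (array([453.3, -19.9]), array([55.9, 54. ]), 41.0) [40.5 46.4 55.1]
  upper (array([387.2,  31.5]), array([ 53.7, 218.2]), 50.8) (array([452.6, -19.3]), array([53. , 54.3]), 87.3)
sandR top (array([376.3, -70.4]), array([ 54.3, 346.4]), 22.2) z [16.4 46.8 54.  56.7] | scene (array([ 420.7, -125.2]), array([276.7, 116.4]), 68.8) [36.9 50.6 53.9]
  rib (array([368.6, -63. ]), array([ 35.8, 328.2]), 23.9) (array([ 437.8, -102.9]), array([223. ,  40.8]), 84.7)
slim top (array([ 377. , -138.1]), array([ 34.4, 471. ]), 18.6) z [ 16.9  48.5  54.5 980. ] | scene (array([ 386.5, -165.6]), array([350.1, 155.2]), 88.8) [35.5 50.6 57.3]
  upper (array([ 359.8, -134.1]), array([ 30.6, 451.5]), 23.0) (array([ 437.1, -167. ]), array([348.7,  53.4]), 88.8)
tray top (array([493. , 216.1]), array([469.9, 159.9]), 14.6) z [ 6.6  8.8 21.5 24.3] | scene (array([488. , 223.4]), array([239.2, 411.6]), 85.1) [18.1 27.  51.5]
narrow top (array([484.3,  38.4]), array([ 60.9, 401. ]), 69.6) z [  6.5  10.9  16.1 749.2] | scene (array([542.4, -15.4]), array([235.1,  60.3]), 0.6) [20.8 45.5 53.1]
wide top (array([ 463.3, -103.5]), array([ 90.7, 502.2]), 54.3) z [ 6.4  8.8 16.  19.2] | scene (array([ 491.5, -126.5]), array([370.9, 282.6]), 0.3) [14.  46.2 52.5]
```

View pics/crop1.png

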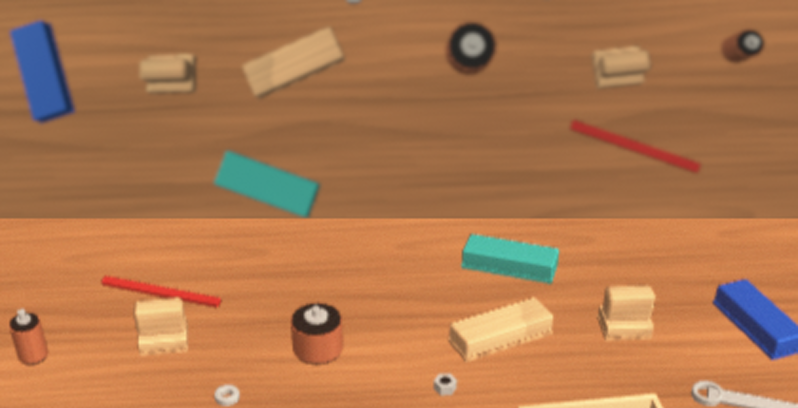

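The crop confirms it. The pale wooden block at full-image (273,267) in the top view is long_block. The blue and turquoise ones are look-alikes, and both ribbed sanders and both drums stand upright. Dropouts in the depth spoiled the rectangles, so I'm refitting without them.

```bash
cat > m.py <<'E'
from h import *
from scipy.spatial import cKDTree
box={'sandL':(190,258,226,290),'block':(244,246,304,290),'fat':(350,242,386,278),'sandR':(430,256,466,284),'slim':(496,245,526,271),'tray':(203,156,280,218),'narrow':(342,166,379,202),'wide':(427,156,477,205)}
sl={'sandL':[(8,24),(40,60)],'sandR':[(8,24),(40,60)],'block':[(8,33),(20,33)],'fat':[(10,60),(35,50),(51,65)],'slim':[(10,70),(40,56),(56,70)],'tray':[(12,27),(3,11)],'narrow':[(9,20)],'wide':[(9,20)]}
def clean(q):
    if len(q)<8: return q
    d=cKDTree(q).query(q,k=4)[0][:,3]; return q[d<.006]
if __name__=='__main__':
  T=np.load('pics/top0.npz');S=np.load('pics/scene0.npz')
  PT=cloud('top',T['d']);PS=cloud('scene',S['d'])[S['d']>0]
  for k,(a,b,c,d) in box.items():
    q=PT[b:d,a:c][T['d'][b:d,a:c]>0]; q=q[q[:,2]<.1]
    u=clean(q[q[:,2]>.01]);lo,hi=u.min(0)[:2]-.012,u.max(0)[:2]+.012
    s=PS[(PS[:,:2]>lo).all(1)&(PS[:,:2]<hi).all(1)&(PS[:,2]<.1)]
    for l,h in sl[k]:
      for n,w in(('top',q),('scn',s)):
        w=clean(w[(w[:,2]>l/1e3)&(w[:,2]<h/1e3)])
        if len(w)>5: print(k,n,(l,h),len(w),*rect(w[:,:2]),'mean',np.round(w.mean(0)*1e3,1),'z90',round(np.percentile(w[:,2],90)*1e3,1))
E
python3 m.py
```

```text
sandL top (8, 24) 190 [435.2 320.1] [51.8 42.6] 87.5 mean [429.2 316.8  18. ] z90 20.9
sandL scn (8, 24) 227 [437.7 322. ] [52.7 44.2] 89.1 mean [449.8 319.   16. ] z90 20.5
sandL top (40, 60) 298 [435.  320.7] [52.2 23.5] 88.0 mean [434.5 319.7  51.9] z90 54.7
sandL scn (40, 60) 246 [436.7 321.7] [52.3 25.5] 89.4 mean [440.1 319.9  48.6] z90 52.0
block top (8, 33) 975 [443.  180.7] [ 40.5 109.8] 22.4 mean [441.9 180.4  26.6] z90 29.2
block scn (8, 33) 922 [444.6 182.1] [ 43.9 111. ] 22.3 mean [450.9 180.4  22. ] z90 26.6
block top (20, 33) 950 [443.  180.7] [ 40.5 109.8] 22.4 mean [442.4 180.6  26.9] z90 29.2
block scn (20, 33) 678 [444.  181.9] [ 43.3 111. ] 21.2 mean [447.  180.8  24.9] z90 26.8
fat top (10, 60) 544 [450.3 -20.2] [52.4 54.5] 42.2 mean [448.7 -19.4  45.5] z90 49.4
fat scn (10, 60) 676 [453.3 -19.9] [55.9 54. ] 41.0 mean [462.9 -19.2  36. ] z90 46.6
fat top (35, 50) 487 [449.9 -20.6] [53.2 53.1] 85.8 mean [449.4 -19.7  45.7] z90 48.6
fat scn (35, 50) 408 [452.5 -19.3] [52.7 54.6] 88.6 mean [457.8 -19.1  43.4] z90 46.8
fat top (51, 65) 17 [450.6 -23.5] [11.3  6.5] 87
[... 1043 characters left out ...]
(12, 27) 758 [629.1 251.6] [113.7 142.3] 4.2 mean [628.1 254.1  19.9] z90 22.9
tray scn (12, 27) 1154 [629.  253.2] [117.4 143.4] 3.9 mean [634.1 254.4  17.7] z90 20.5
tray top (3, 11) 2437 [637.1 258.6] [172.6 145.1] 89.6 mean [630.6 253.7   7.1] z90 9.4
tray scn (3, 11) 2635 [631.4 253.1] [112.3 143.5] 3.7 mean [626.5 254.2   5.8] z90 8.0
narrow top (9, 20) 229 [626.8 -14.8] [61.2 60.6] 26.3 mean [626.8 -14.8  14.2] z90 16.9
narrow scn (9, 20) 309 [629.4 -14.6] [59.8 61. ] 87.7 mean [630.6 -14.2  12.5] z90 14.7
wide top (9, 20) 367 [ 629.  -222.6] [90.  90.6] 69.6 mean [ 630.2 -223.3   14.1] z90 16.7
wide scn (9, 20) 489 [ 631.2 -221.9] [92.  90.2] 35.8 mean [ 632.5 -221.5   12.5] z90 14.5
```

The two views agree within 2–4 mm, and the sizes and heights match the text. All positions are in mm:

| Object | x | y | Yaw (°) |
|---|---|---|---|
| Block | 444 | 181.5 | 22 |
| Left sander | 436 | 321 | -1.5 |
| Right sander | 426 | -188 | 5 |
| Fat drum | 451.5 | -20 | – |
| Slim drum | 443 | -326.5 | – |
| Tray | 629.5 | 253 | 4 |
| Narrow dish | 628 | -15 | – |
| Wide dish | 630 | -222 | – |

I'll move the block first.

```bash
cat > go.py <<'E'
import sys,numpy as np
from workcell import env
# args: groups x,y,z,yaw (mm,deg) -> shifts from present pose
s=env.read_state();R=np.array(s["tcp_rot"]);p=np.array(s["position"])*1e3
yaw=np.degrees(np.arctan2(R[1,1],R[0,1]))
print('t',round(s["time"],2),'p',p.round(1),'yaw',round(yaw,1),'w',round(s["width"]*1e3,1),'F',np.round(s["force"],1))
for g in sys.argv[1:]:
    x,y,z,a=map(float,g.split(','))
    print(g,'->',(R.T@(np.array([x,y,z])-p)).round(1),'roll',round((yaw-a+180)%360-180,1))
E
python3 go.py 444,181.5,130,22 444,181.5,9,22
```

```text
t 0.1 p [203.7 483.5 230.8] yaw 67.2 w 85.1 F [-0.3  0.5 -0.2]
444,181.5,130,22 -> [-338.8 -184.9  101. ] roll 45.2
444,181.5,9,22 -> [-338.8 -184.7  222. ] roll 45.2
```

>>> send_rows(
  commands=[
    [[-1, -339, -185, 100, 45], [-1, -339, -185, 100, 45], [-1, -339, -185, 100, 45], [-1, -339, -185, 100, 45], [-1, -339, -185, 100, 45], [-1, -339, -185, 100, 45], [-1, -339, -185, 100, 45], [-1, -339, -185, 100, 45], [-1, -339, -185, 100, 45], [-1, -339, -185, 100, 45]],
  ],
)

```text
time: 1.35
position: [0.4439, 0.1826, 0.1316]
tcp_rot: [[-0.379, 0.926, 0.0], [0.926, 0.379, 0.0], [0.0, 0.0, -1.0]]
force: [0.0, -0.8, -0.2]
width: 0.0856
grip_force: 0.0
```

```bash
python3 go.py 444,181.5,60,22 444,181.5,9,22
python3 - <<'E'
from h import *
p,d=read_camera("wrist");cv2.imwrite("pics/w1.png",p[:,:,::-1])
E
```

```text
t 1.35 p [443.9 182.6 131.6] yaw 22.2 w 85.6 F [ 0.  -0.8 -0.2]
444,181.5,60,22 -> [-1.1 -0.3 71.6] roll 0.2
444,181.5,9,22 -> [ -1.1  -0.4 122.6] roll 0.2
```

View pics/w1.png

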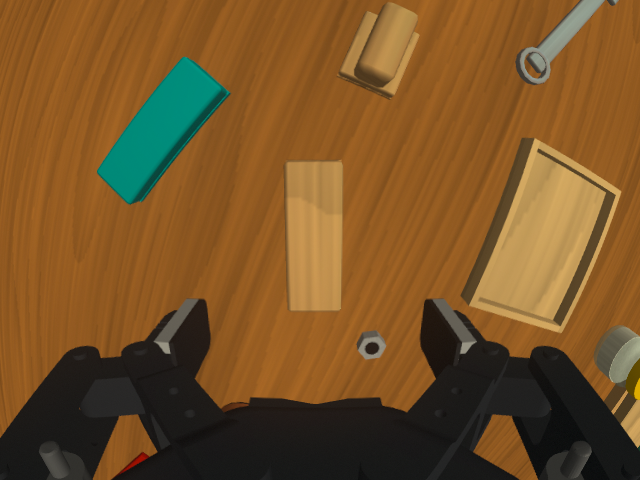

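The wrist view shows the block at (314,235), square to and midway between the fingers at about (190,330) and (440,330). I'll go down and grip.

>>> send_rows(
  commands=[
    [[-1, -1, 0, 60, 0], [-1, -1, 0, 100, 0], [-1, -1, 0, 122, 0], [-1, -1, 0, 122, 0], [1, -1, 0, 122, 0], [1, -1, 0, 122, 0], [1, -1, 0, 122, 0], [1, -1, 0, 122, 0], [1, -1, 0, 122, 0], [1, -1, 0, 122, 0]],
  ],
)

```text
time: 2.65
position: [0.4455, 0.181, 0.0105]
tcp_rot: [[-0.377, 0.926, 0.002], [0.926, 0.377, 0.001], [-0.0, 0.002, -1.0]]
force: [-2.1, 0.6, 10.1]
width: 0.0387
grip_force: 60.0
```

```bash
python3 go.py 444,181.5,90,22 604.6,251,80,4 604.6,251,18,4
```

```text
t 2.65 p [445.5 181.   10.5] yaw 22.2 w 38.7 F [-2.1  0.6 10.1]
444,181.5,90,22 -> [  1.   -1.1 -79.5] roll 0.2
604.6,251,80,4 -> [  4.8 173.8 -69.2] roll 18.2
604.6,251,18,4 -> [  4.8 173.7  -7.2] roll 18.2
```

>>> send_rows(
  commands=[
    [[1, 0, 0, -40, 0], [1, 0, 0, -80, 0], [1, 5, 60, -80, 8], [1, 5, 120, -75, 18], [1, 5, 174, -69, 18], [1, 5, 174, -69, 18], [1, 5, 174, -69, 18], [1, 5, 174, -69, 18]],
  ],
)

```text
time: 3.65
position: [0.6031, 0.2507, 0.0788]
tcp_rot: [[-0.072, 0.997, -0.0], [0.997, 0.072, -0.0], [-0.0, -0.0, -1.0]]
force: [0.5, 0.3, -0.7]
width: 0.0386
grip_force: 61.9
```

```bash
python3 go.py 604.6,251,50,4 604.6,251,18,4
python3 - <<'E'
from h import *
p,d=read_camera("wrist");cv2.imwrite("pics/w2.png",p[:,:,::-1])
E
```

```text
t 3.65 p [603.1 250.7  78.8] yaw 4.2 w 38.6 F [ 0.5  0.3 -0.7]
604.6,251,50,4 -> [ 0.2  1.5 28.8] roll 0.2
604.6,251,18,4 -> [ 0.2  1.5 60.8] roll 0.2
```

View pics/w2.png

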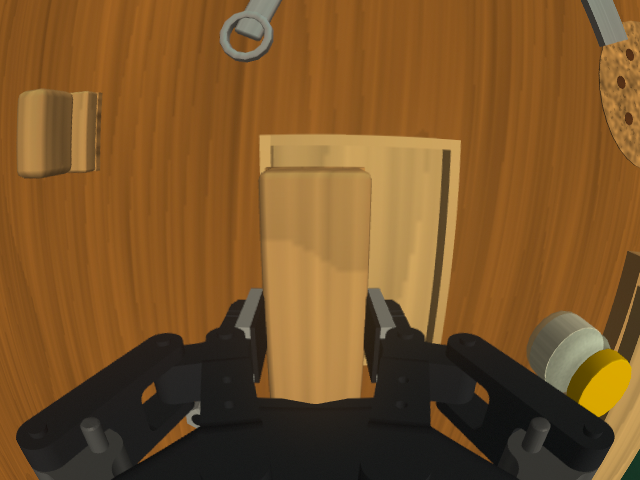

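The block (x 262–370) hangs aligned over the left half of the tray (x 260–460). I'm lowering it to about 3 mm above the floor, releasing and retreating.

>>> send_rows(
  commands=[
    [[1, 0, 1.5, 35, 0], [1, 0, 1.5, 52, 0], [1, 0, 1.5, 60, 0], [1, 0, 1.5, 60, 0]],
  ],
)

```text
time: 4.2
position: [0.6058, 0.2511, 0.0189]
tcp_rot: [[-0.072, 0.997, 0.001], [0.997, 0.072, 0.0], [0.0, 0.001, -1.0]]
force: [0.4, 0.1, -0.8]
width: 0.0387
grip_force: 61.9
```

>>> send_rows(
  commands=[
    [[-1, 0, 0, 0, 0], [-1, 0, 0, 0, 0], [-1, 0, 0, 0, 0], [-1, 0, 0, 0, 0], [-1, 0, 0, -50, 0], [-1, 0, 0, -100, 0], [-1, 0, 0, -110, 0], [-1, 0, 0, -110, 0]],
  ],
)

```text
time: 5.2
position: [0.6058, 0.2512, 0.1286]
tcp_rot: [[-0.072, 0.997, 0.001], [0.997, 0.072, 0.0], [0.0, 0.001, -1.0]]
force: [0.2, -0.9, -1.0]
width: 0.0854
grip_force: 0.0
```

```bash
python3 go.py 436,321,130,-1.5 436,321,26,-1.5
python3 - <<'E'
from h import *
p,d=read_camera("wrist");cv2.imwrite("pics/w3.png",p[:,:,::-1])
E
```

```text
t 5.2 p [605.8 251.2 128.6] yaw 4.1 w 85.4 F [ 0.2 -0.9 -1. ]
436,321,130,-1.5 -> [  81.9 -164.3   -1.5] roll 5.6
436,321,26,-1.5 -> [  81.9 -164.4  102.5] roll 5.6
```

View pics/w3.png

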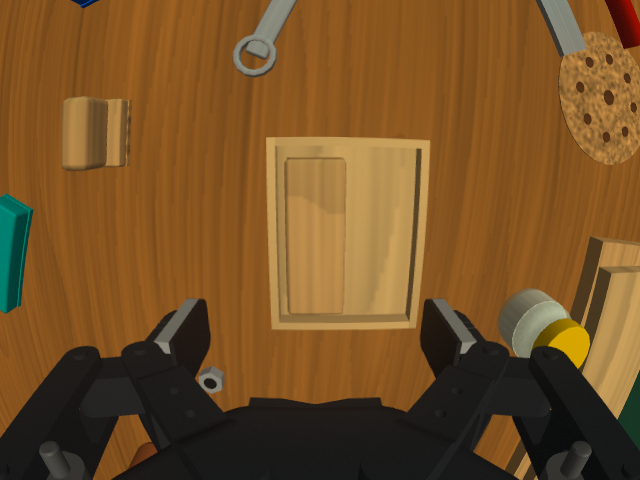

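The block lies flat in the tray (285–347 across; the inner wall is at 275–415), and the free row is to its right. Next is the left sander.

>>> send_rows(
  commands=[
    [[-1, 20, -40, 0, 5.5], [-1, 50, -100, 0, 5.5], [-1, 82, -164, 0, 5.5], [-1, 82, -164, 0, 5.5], [-1, 82, -164, 60, 5.5], [-1, 82, -164, 90, 5.5], [-1, 82, -164, 102, 5.5], [-1, 82, -164, 102, 5.5], [1, 82, -164, 102, 5.5], [1, 82, -164, 102, 5.5]],
  ],
)

```text
time: 6.5
position: [0.4369, 0.3214, 0.0274]
tcp_rot: [[0.024, 1.0, 0.002], [1.0, -0.024, 0.001], [0.001, 0.002, -1.0]]
force: [-0.1, -0.3, 0.2]
width: 0.0514
grip_force: 0.0
```

>>> send_rows(
  commands=[
    [[1, 0, 0, 0, 0], [1, 0, 0, 0, 0], [1, 0, 0, 0, 0], [1, 0, 0, 0, 0]],
  ],
)

```text
time: 7.0
position: [0.4365, 0.3213, 0.027]
tcp_rot: [[0.023, 1.0, 0.001], [1.0, -0.023, 0.001], [0.001, 0.001, -1.0]]
force: [0.4, -0.3, 5.1]
width: 0.0228
grip_force: 60.1
```

```bash
python3 go.py 651.4,283.4,110,4 651.4,283.4,35,4
```

```text
t 7.0 p [436.5 321.3  27. ] yaw -1.3 w 22.8 F [ 0.4 -0.3  5.1]
651.4,283.4,110,4 -> [-32.8 215.8 -82.7] roll -5.3
651.4,283.4,35,4 -> [-32.9 215.7  -7.7] roll -5.3
```

>>> send_rows(
  commands=[
    [[1, 0, 0, -45, 0], [1, 0, 20, -83, 0], [1, -10, 80, -83, -5], [1, -22, 140, -83, -5], [1, -33, 200, -83, -5], [1, -33, 216, -83, -5], [1, -33, 216, -83, -5], [1, -33, 216, -83, -5]],
  ],
)

```text
time: 8.0
position: [0.6501, 0.2831, 0.1091]
tcp_rot: [[-0.064, 0.998, -0.001], [0.998, 0.064, -0.0], [-0.0, -0.001, -1.0]]
force: [0.4, -1.0, -1.8]
width: 0.023
grip_force: 59.6
```

```bash
python3 go.py 651.4,283.4,35,4
python3 - <<'E'
from h import *
p,d=read_camera("wrist");cv2.imwrite("pics/w4.png",p[:,:,::-1])
E
```

```text
t 8.0 p [650.1 283.1 109.1] yaw 3.7 w 23.0 F [ 0.4 -1.  -1.8]
651.4,283.4,35,4 -> [ 0.2  1.4 74.1] roll -0.3
```

View pics/w4.png

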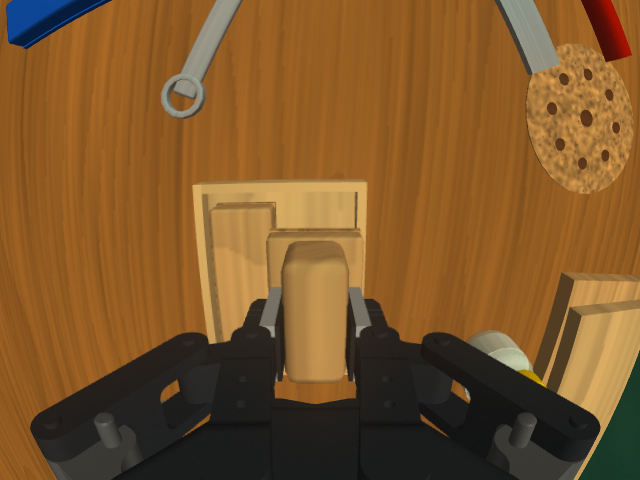

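The sander (268–362 across) hangs level over the free row beside the block (210–275). I'm lowering and releasing it.

>>> send_rows(
  commands=[
    [[1, 0, 1, 40, 0], [1, 0, 1, 65, 0], [1, 0, 1, 74, 0], [1, 0, 1, 74, 0], [-1, 0, 1, 74, 0], [-1, 0, 1, 74, 0], [-1, 0, 1, 74, 0], [-1, 0, 1, 40, 0], [-1, 0, 1, -10, 0], [-1, 0, 1, -30, 0]],
  ],
)

```text
time: 9.3
position: [0.6538, 0.2835, 0.1431]
tcp_rot: [[-0.064, 0.998, 0.005], [0.998, 0.064, 0.001], [0.001, 0.005, -1.0]]
force: [-0.3, -0.2, -0.3]
width: 0.0854
grip_force: 0.0
```

```bash
python3 go.py 426,-188,140,5 426,-188,26,5
python3 - <<'E'
from h import *
p,d=read_camera("wrist");cv2.imwrite("pics/w5.png",p[:,:,::-1])
E
```

```text
t 9.3 p [653.8 283.5 143.1] yaw 3.6 w 85.4 F [-0.3 -0.2 -0.3]
426,-188,140,5 -> [-456.  -257.3    1.4] roll -1.4
426,-188,26,5 -> [-456.2 -257.8  115.4] roll -1.4
```

View pics/w5.png

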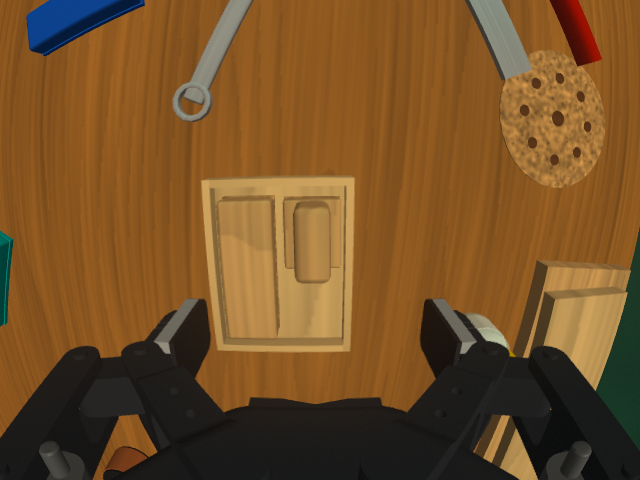

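The sander sits flat in the far end of the right row (284–340, 197–268), and the near end is free. Next is the right sander.

>>> send_rows(
  commands=[
    [[-1, -456, -257, 1, -1.5], [-1, -456, -257, 1, -1.5], [-1, -456, -257, 1, -1.5], [-1, -456, -257, 1, -1.5], [-1, -456, -257, 1, -1.5], [-1, -456, -257, 1, -1.5], [-1, -456, -257, 1, -1.5], [-1, -456, -257, 1, -1.5], [-1, -456, -257, 1, -1.5], [-1, -456, -257, 1, -1.5]],
  ],
)

```text
time: 10.6
position: [0.424, -0.1896, 0.1381]
tcp_rot: [[-0.087, 0.996, -0.0], [0.996, 0.087, 0.0], [0.0, -0.0, -1.0]]
force: [-0.4, 0.2, 1.0]
width: 0.0853
grip_force: 0.0
```

```bash
python3 go.py 426,-188,26,5
python3 - <<'E'
from h import *
p,d=read_camera("wrist");cv2.imwrite("pics/w6.png",p[:,:,::-1])
E
```

```text
t 10.6 p [ 424.  -189.6  138.1] yaw 5.0 w 85.3 F [-0.4  0.2  1. ]
426,-188,26,5 -> [  1.5   2.1 112.1] roll -0.0
```

View pics/w6.png

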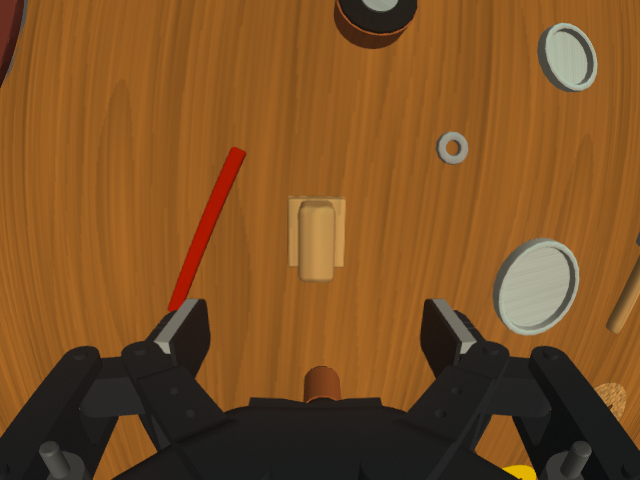

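The right sander is at (317,238), in line with the fingers, like the block before its grasp.

>>> send_rows(
  commands=[
    [[-1, 1.5, 2, 50, 0], [-1, 1.5, 2, 95, 0], [-1, 1.5, 2, 112, 0], [-1, 1.5, 2, 112, 0], [1, 1.5, 2, 112, 0], [1, 1.5, 2, 112, 0], [1, 1.5, 2, 112, 0], [1, 1.5, 2, 112, 0], [1, 1.5, 2, 112, 0], [1, 1.5, 2, 112, 0]],
  ],
)

```text
time: 11.9
position: [0.427, -0.187, 0.027]
tcp_rot: [[-0.09, 0.996, 0.001], [0.996, 0.09, -0.001], [-0.001, 0.001, -1.0]]
force: [-0.0, 0.2, 7.3]
width: 0.023
grip_force: 59.6
```

```bash
python3 go.py 655.4,225.6,140,4
```

```text
t 11.9 p [ 427. -187.   27.] yaw 5.1 w 23.0 F [-0.   0.2  7.3]
655.4,225.6,140,4 -> [ 390.4  264.6 -113. ] roll 1.1
```

>>> send_rows(
  commands=[
    [[1, 0, 0, -60, 0], [1, 0, 0, -113, 0], [1, 390, 264, -113, 1], [1, 390, 264, -113, 1], [1, 390, 264, -113, 1], [1, 390, 264, -113, 1], [1, 390, 264, -113, 1], [1, 390, 264, -113, 1], [1, 390, 264, -113, 1], [1, 390, 264, -113, 1]],
  ],
)

```text
time: 13.15
position: [0.6552, 0.2283, 0.1389]
tcp_rot: [[-0.074, 0.997, 0.0], [0.997, 0.074, 0.0], [0.0, 0.0, -1.0]]
force: [0.9, -1.0, -1.3]
width: 0.0229
grip_force: 59.7
```

```bash
python3 - <<'E'
from m import *
for n in('top','scene'):
    T=np.load(f'pics/{n}0.npz');P=cloud(n,T['d'])[T['d']>0]
    q=P[(P[:,0]>.69)&(P[:,0]<.83)&(P[:,1]>.13)&(P[:,1]<.26)&(P[:,2]>.032)&(P[:,2]<.2)];q=clean(q)
    print(n,len(q),(q.min(0)*1e3).round(),(q.max(0)*1e3).round())
E
python3 go.py 655.4,225.6,140,4 655.4,225.6,35,4
```

```text
top 612 [771. 161.  33.] [824. 215.  81.]
scene 1346 [776. 161.  32.] [829. 216.  78.]
t 13.15 p [655.2 228.3 138.9] yaw 4.3 w 22.9 F [ 0.9 -1.  -1.3]
655.4,225.6,140,4 -> [-2.7 -0.  -1.1] roll 0.3
655.4,225.6,35,4 -> [ -2.8  -0.  103.9] roll 0.3
```

>>> send_rows(
  commands=[
    [[1, -3, -1, 50, 0], [1, -3, -1, 90, 0], [1, -3, -1, 104, 0], [1, -3, -1, 104, 0], [-1, -3, -1, 104, 0], [-1, -3, -1, 104, 0], [-1, -3, -1, 104, 0], [-1, -3, -1, 70, 0], [-1, -3, -1, 20, 0], [-1, -3, -1, 0, 0]],
  ],
)

```text
time: 14.4
position: [0.6553, 0.2226, 0.143]
tcp_rot: [[-0.072, 0.997, 0.004], [0.997, 0.072, 0.001], [0.001, 0.005, -1.0]]
force: [0.4, 0.2, -0.4]
width: 0.0855
grip_force: 0.0
```

```bash
python3 go.py 451.5,-20,140,0
python3 - <<'E'
from h import *
p,d=read_camera("wrist");cv2.imwrite("pics/w7.png",p[:,:,::-1])
E
```

```text
t 14.4 p [655.3 222.6 143. ] yaw 4.1 w 85.5 F [ 0.4  0.2 -0.4]
451.5,-20,140,0 -> [-227.2 -220.8    1.8] roll 4.1
```

View pics/w7.png

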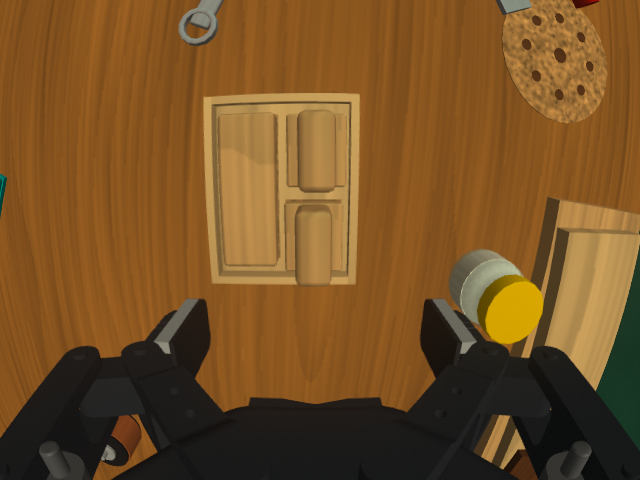

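All three pieces lie flat in the tray: block at (248,190), sanders at (317,150) and (314,245). Next is the fat drum.

>>> send_rows(
  commands=[
    [[-1, -227, -220, 0, 4], [-1, -227, -220, 0, 4], [-1, -227, -220, 0, 4], [-1, -227, -220, 0, 4], [-1, -227, -220, 0, 4], [-1, -227, -220, 0, 4], [-1, -227, -220, 0, 4], [-1, -227, -220, 0, 4]],
  ],
)

```text
time: 15.45
position: [0.4516, -0.0194, 0.1393]
tcp_rot: [[-0.004, 1.0, 0.001], [1.0, 0.004, 0.0], [0.0, 0.001, -1.0]]
force: [0.0, 0.1, 0.7]
width: 0.0851
grip_force: 0.0
```

```bash
python3 go.py 451.5,-20,14,0
python3 - <<'E'
from h import *
p,d=read_camera("wrist");cv2.imwrite("pics/w8.png",p[:,:,::-1])
E
```

```text
t 15.45 p [451.6 -19.4 139.3] yaw 0.2 w 85.1 F [0.  0.1 0.7]
451.5,-20,14,0 -> [ -0.6  -0.2 125.3] roll 0.2
```

View pics/w8.png

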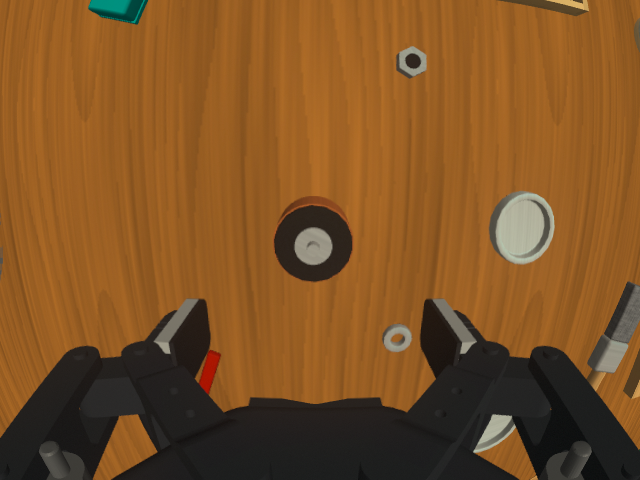

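The fat drum's face is at (313,243), centred between the fingers. I'll go down and grip.

>>> send_rows(
  commands=[
    [[-1, 0, 0, 50, 0], [-1, 0, 0, 100, 0], [-1, 0, 0, 125, 0], [-1, 0, 0, 125, 0], [1, 0, 0, 125, 0], [1, 0, 0, 125, 0], [1, 0, 0, 125, 0], [1, 0, 0, 125, 0], [1, 0, 0, 125, 0]],
  ],
)

```text
time: 16.62
position: [0.4519, -0.0201, 0.0158]
tcp_rot: [[-0.003, 1.0, 0.003], [1.0, 0.003, -0.0], [-0.0, 0.003, -1.0]]
force: [-1.1, 2.1, 7.1]
width: 0.053
grip_force: 61.5
```

```bash
python3 go.py 451.5,-20,110,0 630,-222,110,0
```

```text
t 16.62 p [451.9 -20.1  15.8] yaw 0.2 w 53.0 F [-1.1  2.1  7.1]
451.5,-20,110,0 -> [  0.   -0.2 -94.2] roll 0.2
630,-222,110,0 -> [-202.5  177.7  -93.7] roll 0.2
```

>>> send_rows(
  commands=[
    [[1, 0, 0, -50, 0], [1, 0, 0, -94, 0], [1, -202, 178, -94, 0], [1, -202, 178, -94, 0], [1, -202, 178, -94, 0], [1, -202, 178, -94, 0], [1, -202, 178, -94, 0], [1, -202, 178, -94, 0], [1, -202, 178, -94, 0]],
  ],
)

```text
time: 17.75
position: [0.6287, -0.2207, 0.1087]
tcp_rot: [[-0.003, 1.0, -0.0], [1.0, 0.003, 0.0], [0.0, -0.0, -1.0]]
force: [-0.1, 0.9, -1.5]
width: 0.0536
grip_force: 64.4
```

```bash
python3 go.py 630,-222,23,0
python3 - <<'E'
from h import *
p,d=read_camera("wrist");cv2.imwrite("pics/w9.png",p[:,:,::-1])
E
```

```text
t 17.75 p [ 628.7 -220.7  108.7] yaw 0.2 w 53.6 F [-0.1  0.9 -1.5]
630,-222,23,0 -> [-1.4  1.4 85.7] roll 0.2
```

View pics/w9.png

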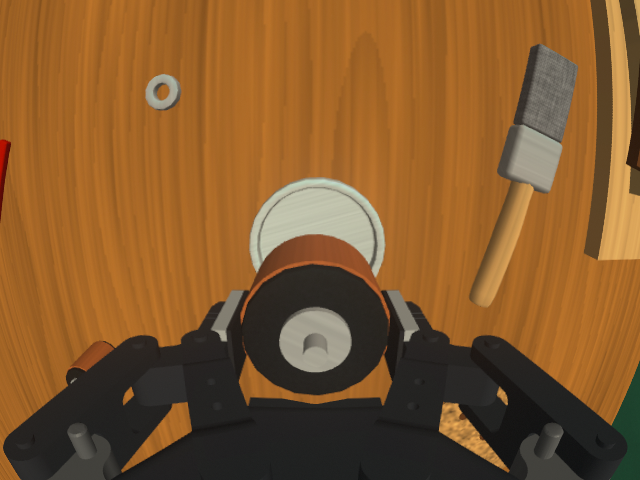

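The drum is held upright (316,330) in line with the wide dish (317,240). I'm lowering it 85 mm and releasing.

>>> send_rows(
  commands=[
    [[1, -1, 1, 45, 0], [1, -1, 1, 75, 0], [1, -1, 1, 85, 0], [1, -1, 1, 85, 0], [-1, -1, 1, 85, 0], [-1, -1, 1, 85, 0], [-1, -1, 1, 85, 0], [-1, -1, 1, 60, 0], [-1, -1, 1, 0, 0], [-1, -1, 1, -30, 0]],
  ],
)

```text
time: 19.05
position: [0.6315, -0.2232, 0.1419]
tcp_rot: [[-0.003, 1.0, 0.004], [1.0, 0.003, -0.002], [-0.002, 0.004, -1.0]]
force: [0.2, -1.0, 0.2]
width: 0.0854
grip_force: 0.0
```

```bash
python3 go.py 443,-326.5,140,0
```

```text
t 19.05 p [ 631.5 -223.2  141.9] yaw 0.2 w 85.4 F [ 0.2 -1.   0.2]
443,-326.5,140,0 -> [-102.8 -188.8    1.4] roll 0.2
```

>>> send_rows(
  commands=[
    [[-1, -103, -189, 0, 0], [-1, -103, -189, 0, 0], [-1, -103, -189, 0, 0], [-1, -103, -189, 0, 0], [-1, -103, -189, 0, 0], [-1, -103, -189, 0, 0]],
  ],
)

```text
time: 19.8
position: [0.4423, -0.3261, 0.1387]
tcp_rot: [[-0.003, 1.0, 0.001], [1.0, 0.003, -0.0], [-0.0, 0.001, -1.0]]
force: [0.2, 0.1, 0.3]
width: 0.0855
grip_force: 0.0
```

```bash
python3 go.py 443,-326.5,20,0
python3 - <<'E'
from h import *
p,d=read_camera("wrist");cv2.imwrite("pics/w10.png",p[:,:,::-1])
E
```

```text
t 19.8 p [ 442.3 -326.1  138.7] yaw 0.1 w 85.5 F [0.2 0.1 0.3]
443,-326.5,20,0 -> [ -0.4   0.6 118.7] roll 0.1
```

View pics/w10.png

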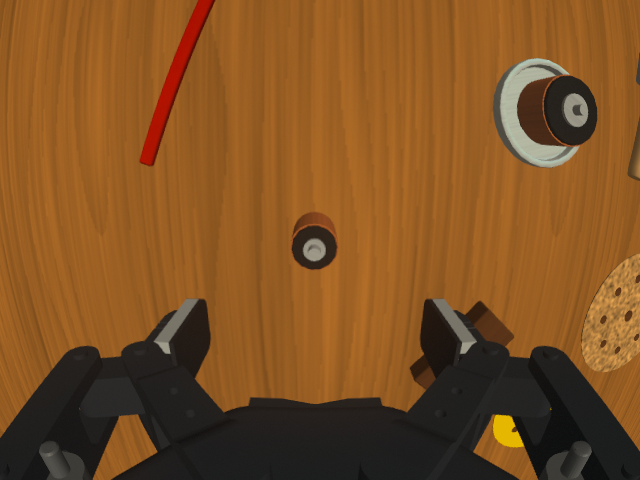

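The fat drum stands in the wide dish (550,110). The slim drum (314,247) is centred, so I'll grip it.

>>> send_rows(
  commands=[
    [[-1, 0, 0.5, 50, 0], [-1, 0, 0.5, 95, 0], [-1, 0, 0.5, 118, 0], [-1, 0, 0.5, 118, 0], [1, 0, 0.5, 118, 0], [1, 0, 0.5, 118, 0], [1, 0, 0.5, 118, 0], [1, 0, 0.5, 118, 0], [1, 0, 0.5, 118, 0], [1, 0, 0.5, 118, 0]],
  ],
)

```text
time: 21.1
position: [0.4426, -0.3265, 0.0214]
tcp_rot: [[-0.003, 1.0, 0.001], [1.0, 0.003, -0.001], [-0.001, 0.001, -1.0]]
force: [-1.5, 2.4, 7.5]
width: 0.0305
grip_force: 58.8
```

```bash
python3 go.py 628.5,-15,130,0
```

```text
t 21.1 p [ 442.6 -326.5   21.4] yaw 0.2 w 30.5 F [-1.5  2.4  7.5]
628.5,-15,130,0 -> [ 310.9  186.8 -108.6] roll 0.2
```

>>> send_rows(
  commands=[
    [[1, 0, 0, -55, 0], [1, 0, 0, -108, 0], [1, 311, 187, -108, 0], [1, 311, 187, -108, 0], [1, 311, 187, -108, 0], [1, 311, 187, -108, 0], [1, 311, 187, -108, 0], [1, 311, 187, -108, 0], [1, 311, 187, -108, 0], [1, 311, 187, -108, 0]],
  ],
)

```text
time: 22.35
position: [0.6279, -0.0147, 0.1283]
tcp_rot: [[-0.003, 1.0, -0.0], [1.0, 0.003, -0.0], [-0.0, -0.0, -1.0]]
force: [-0.5, 0.3, -0.4]
width: 0.03
grip_force: 59.7
```

```bash
python3 go.py 628,-15,28.5,0
```

```text
t 22.35 p [627.9 -14.7 128.3] yaw 0.2 w 30.0 F [-0.5  0.3 -0.4]
628,-15,28.5,0 -> [-0.2  0.2 99.8] roll 0.2
```

>>> send_rows(
  commands=[
    [[1, 0, 0, 50, 0], [1, 0, 0, 90, 0], [1, 0, 0, 100, 0], [1, 0, 0, 100, 0], [-1, 0, 0, 100, 0], [-1, 0, 0, 100, 0], [-1, 0, 0, 100, 0], [-1, 0, 0, 70, 0], [-1, 0, 0, 10, 0], [-1, 0, 0, -60, 0]],
  ],
)

```text
time: 23.6
position: [0.6278, -0.0144, 0.1824]
tcp_rot: [[-0.003, 1.0, -0.001], [1.0, 0.003, 0.0], [0.0, -0.001, -1.0]]
force: [1.0, -0.4, -0.4]
width: 0.0858
grip_force: 0.0
```

>>> send_rows(
  commands=[
    [[-1, 0, -150, -40, 0], [-1, 0, -200, -40, 0], [-1, 0, -250, -40, 0], [-1, 0, -250, -40, 0], [-1, 0, -250, -40, 0], [-1, 0, -250, -40, 0]],
  ],
)

```text
time: 24.35
position: [0.379, -0.0154, 0.2215]
tcp_rot: [[-0.002, 1.0, 0.002], [1.0, 0.002, -0.0], [-0.001, 0.002, -1.0]]
force: [0.5, 0.1, -0.1]
width: 0.0853
grip_force: 0.0
```

```bash
python3 - <<'E'
from m import *
T={};cl=[]
for n in('top','scene'):
    p,d=read_camera(n);T[n]=p;c=cloud(n,d)[d>0];cl.append((n,c))
R={'block':((604,251),30,(26,40)),'sA':((653,283.5),22,(46,66)),'sB':((655,223),22,(46,66)),'fat':((630,-222),40,(40,58)),'slim':((628,-15),30,(45,62)),'fatstub':((630,-222),12,(57,70)),'slimstub':((628,-15),12,(61,75))}
for k,(c,r,(l,h)) in R.items():
    for n,P in cl:
        q=P[(abs(P[:,0]*1e3-c[0])<r)&(abs(P[:,1]*1e3-c[1])<(62 if k=='block' else max(r,28)))&(P[:,2]*1e3>l)&(P[:,2]*1e3<h)];q=clean(q)
        if len(q)<5: print(k,n,len(q));continue
        A=np.c_[q[:,:2]-q[:,:2].mean(0),np.ones(len(q))];f=np.linalg.lstsq(A,q[:,2],rcond=None)[0]
        print(k,n,len(q),*rect(q[:,:2]),'z50',round(np.median(q[:,2])*1e3,1))
a=T['top'][140:290,180:500,::-1];b=T['scene'][200:350,130:530,::-1]
cv2.imwrite('pics/fin.png',np.vstack([cv2.resize(a,(640,300)),cv2.resize(b,(640,240))]))
E
python3 go.py
```

```text
block top 888 [611.1 252.2] [ 51.4 110.3] 4.1 z50 32.9
block scene 707 [606.7 252.9] [ 43.9 110.3] 4.7 z50 31.3
sA top 280 [651.8 282.4] [24.5 52.2] 4.2 z50 58.4
sA scene 379 [653.5 283.5] [25.2 51.7] 3.1 z50 55.9
sB top 266 [653.9 220. ] [23.9 50.8] 3.6 z50 58.4
sB scene 380 [656.4 220.4] [25.8 50.5] 4.7 z50 56.2
fat top 0
fat scene 612 [ 632.7 -221.7] [55.4 52.6] 53.5 z50 49.2
slim top 156 [628.4 -17.5] [31.2 30.1] 82.4 z50 55.6
slim scene 207 [631.  -15.5] [29.9 31. ] 34.7 z50 53.4
fatstub top 0
fatstub scene 21 [ 631.1 -221.2] [10.   7.2] 9.1 z50 60.5
slimstub top 16 [627.9 -17.3] [6.6 7.3] 83.8 z50 67.4
slimstub scene 19 [630.2 -16. ] [5.5 7. ] 89.9 z50 65.8
t 24.45 p [379.6 -15.4 221. ] yaw 0.2 w 85.3 F [ 0.3 -0.   0.2]
```

View pics/fin.png

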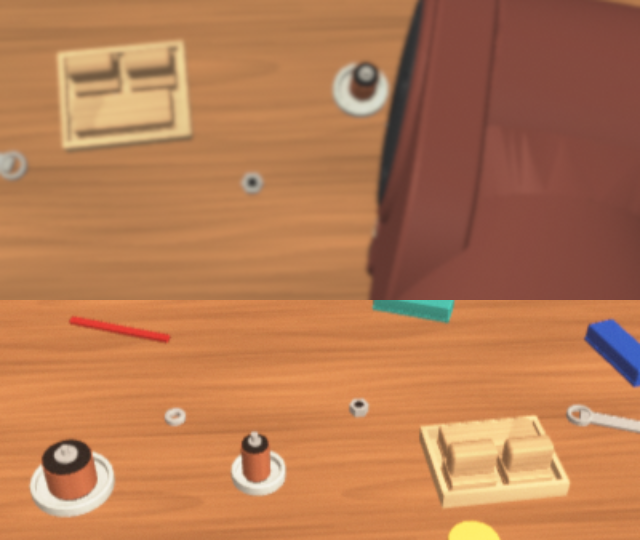

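The final view shows everything in place. Top heights are about 32, 57, 57, 49 and 54.5 mm, which puts each item on its floor. All offsets are inside the limits and the arm is clear.

```bash
python3 -c "
from workcell import order
print(order.hand_in())"
```

```text
the job is handed in; nothing more can be done
None
```

I handed the job in at about 24 s: the long block and both ribbed sanders lie flat in the tray, and each drum stands upright in its dish; the last camera check put all five within the limits, but the hand-in returned no verdict.

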